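# Brush out the drinkware and set it out for rinsing

### The arm

A 6-joint arm with a two-finger parallel gripper is mounted at the origin on the work surface. World frame = base frame: x ahead of the robot, y to its left, z up, the work surface at z = 0. Lengths are in m, angles in rad, forces in N, time in s.
With the tool pointing down it reaches from about 0.325 to 0.9 m from the base axis. Payload 6.1 kg.
Tool frame: the origin (TCP) lies midway between the tips of the shut fingers; the grasp point (between the pads) lies tcp_to_grasp behind it (tcp_to_grasp is the distance from the TCP to the grasp point, in m); z points along the fingers, y is the line along which they close (so a half turn about z gives the same grasp; the last joint's range is limited). The gripper opens to 87 mm and grips with 3 to 60 N. Pads are 19 mm wide; open, the fingers measure 117 mm over their backs; the gripper's body (75 mm by 190 mm) begins 51 mm behind the grasp point.
Start: joints at [-1.338, 0.22, 1.526, -0, 1.395, -0.126], TCP at [0.219, -0.585, 0.223] pointing down, gripper open.
Joint ranges: [-2.98, 2.98], [-0.91, 2.08], [0.09, 2.57], [-1.24, 4.39], [0.2, 2.65], [-2.68, 2.68]. Speed limits (rad/s): [2.57, 2.57, 3.01, 3.14, 3.14, 3.14].

### API

Orientations are given as a rotation vector (axis times angle).
In Python, from rig import * gives the robot as it stands.
- The arm moves only by the shell command python3 -m pendant 'ROWS'. ROWS is JSON, a list that holds one entry, the list of rows, each a list of 7 numbers: the closure, from -1 (fully open) to 1 (shut), then the shift along the tool's x, y, z scaled (see below), then the turn, a rotation vector about the tool's x, y, z scaled (see below). A call has exactly 5 rows; each row is the pose to reach, as a shift and turn from the pose commanded when the call began, along the tool's axes at that moment, turning the shorter way round; what a row does not reach only later rows make up. The controller multiplies each number of a shift by 250 mm and each number of a turn by 180 degrees. A row lasts 1/10 s, in which the tool goes at most 50 mm and 8.59 degrees, less where a joint would pass 70% of its speed; a pose out of reach is approached as far as the arm can. A call with a number of a shift or a turn outside -1 to 1 is refused whole. A call with a gripper value outside its range is refused whole. The fingers move at their own pace and stop on an object; the grip force is fixed at half the most. Time passes only in rows, so rows that repeat a pose let the fingers close, or fill a call up. It gives the time, the measured TCP pose, the force, the opening and the grip force at its end, in the units of the state.
- observe(): the state, without advancing time (a new reading comes with each control period).
- read_camera(name): name is "side" or "top" or "wrist"; returns the picture (480x640x3 uint8, red, green, blue); there is no depth.
- get_calibration(name): a dict with "fx", "fy", "cx", "cy" (pixels), "k1" (the pictures are not rectified: a ray, as slopes to the right and down, at radius r is drawn at 1 + k1 r^2 times it, then the intrinsics apply), "R" (3x3) and "t" (3): a world point X has camera coordinates R X + t; the wrist camera has in their place "mount" (4x4, takes a point from camera to tool coordinates, whose origin is the TCP and whose axes are the flange's). Camera axes: x right, y down, z forward; pixel columns grow to the right and rows downward; lengths in m; the calibration is good to about 2 mm. A picture is of the moment at which its call begins: read the wrist's pose just before it. get_calibration takes no time and is no camera call.
- job_done(): hands the job in; it is judged then, once.
The state is a dict: "t": time; "qpos": joint angles; "joint_vel": joint speeds; "effort": joint torques, N m; "eef_pos": TCP position; "orientation": TCP orientation; "contact_force": force on the tool from outside, world axes, zero at the start; "moment": the same for the moment, N m; "finger_gap": finger opening in m; "finger_force": force on a finger pad.
Only numpy, scipy, OpenCV 4.12 (cv2) and the standard library are available. Lean on these libraries where they do the work, as an engineer would, in place of code of your own. Each camera call takes 0.05 s, during which the arm holds its last target. There are 200 camera calls.

### The job

The used drinkware on the wooden serving tray (two or three of a green glass tumbler, a blue mug and a steel milk beaker) needs washing up. Stand each piece on the dark non-slip mat, take the bottle brush off its stand and brush them out there in the usual order, cleanest first (glass, then mug, then milk beaker), running the brush inside each one down to the bottom, up until its tip is near the rim, and down to the bottom again. Finish with the brush hanging by its collar in the fork of its stand again and every piece standing upright on the bamboo rack ready for rinsing, with the pepper mill and the spice and salt jars left where they are.

Things in the scene. Friction and masses are not known exactly. Their poses are not given: they have to be found in the camera images.
- brush: Bottle brush, 245 mm, 90 g. Origin at the bristle tip, z axis towards the handle. White bristles 0-92 mm: stiff core 32 mm across, soft bristles to 48 mm that give way without force; 10 mm steel wire to 150; green splash collar 44 mm across at 150-156; round green handle, 17 to 22 mm thick, 156-245 mm. At the start it hangs upright by the collar in the stand's fork, tip 25 mm above the counter.
- brush_grip (a point): Point on the brush's axis, in the handle, 210 mm above the tip and 35 mm below the top: a good place to grip.
- stand: Fixed brush stand: wooden foot 136 mm across, 14 mm thick; post; steel fork of two 8 mm prongs pointing along the stand's -x, 22 mm clear gap, top at 175 mm, free ends (88 to 98 mm out) turned up to 16 mm higher: raise the brush over 16 mm before moving it out or in along -x, its wire between the prongs. Origin under the post on the counter, z up; highest point 191 mm. On the left or on the right.
- stand_seat (a point): Midway between the prongs, at the height of their top (175 mm), 55 mm from the stand's origin along its -x: where the brush's axis belongs when it hangs, collar underside on the prongs, tip 150 mm below this point. Same axes as the stand.
- rack: Low bamboo rack with a slatted deck, fixed to the counter: 360 mm along its x axis, 160 mm along its y axis. Origin at the counter under its centre; the deck's top lies at 40 mm. Room for three pieces in a row along x, about 95 mm apart. The rack may be on the left or on the right.
- mat: Dark rubber non-slip mat, fixed to the counter nearest the robot, 200 mm (x) by 460 mm (y), 3 mm thick; origin under its centre. The drinkware is stood here to be brushed; starts empty.
- tray: Wooden serving tray, fixed, beyond the mat: 170 mm (x) by 420 mm (y), floor 6 mm above its origin (centre of its underside), rim 12 mm high. The drinkware starts on it in a row along y.
- glass: Green glass tumbler, 115 mm high, outside diameter 62 mm at the foot and 68 mm at the rim, wall 3 mm, inner floor 6 mm above its origin, which is the centre of its underside; z up; about 0.28 kg. May be absent.
- mug: Blue ceramic mug, 95 mm high, outside diameter 69 mm, wall 4 mm, inner floor 6 mm above its origin (centre of its underside); z up; handle on its +y side, reaching 67 mm from its axis, 11 mm thick; about 0.30 kg. May be absent.
- beaker: Steel milk beaker, no handle, 120 mm high, outside diameter 68 mm, wall 3 mm, inner floor 6 mm above its origin (centre of its underside); z up; about 0.24 kg. May be absent.
- pepper_mill: Dark wooden pepper mill, 158 mm high, 54 mm across; a bystander beyond the tray. Origin: centre of its underside.
- spice_jar: Amber spice jar with black cap, 100 mm high, 48 mm across; a bystander beyond the tray. Origin: centre of its underside.
- salt_jar: White salt jar with red cap, 100 mm high, 48 mm across; a bystander beyond the tray. Origin: centre of its underside.

How it is judged:
On the way, in this order (a step that is already met when the one before it is completed fails the run):
1. the brush has been lifted off the fork and is clear of the stand (distance between brush_grip and stand_seat above 0.1 m), for 0.1 s.
2. the brush tip is at the bottom of the glass tumbler (within 25 mm of its underside), which stands upright on the mat (z of brush in the frame of glass below 0.025 m and horizontal distance between brush and glass below 0.03 m and angle between glass's own z axis and vertical below 0.25 rad and height (world z) of glass below 0.02 m and x of glass in the frame of mat between -0.1 and 0.1 m and y of glass in the frame of mat between -0.23 and 0.23 m), for 0.1 s.
3. the brush tip is up near the rim of the glass tumbler (in its top 45 mm), still inside (z of brush in the frame of glass between 0.07 and 0.115 m and horizontal distance between brush and glass below 0.03 m and angle between glass's own z axis and vertical below 0.25 rad and height (world z) of glass below 0.02 m and x of glass in the frame of mat between -0.1 and 0.1 m and y of glass in the frame of mat between -0.23 and 0.23 m), for 0.1 s.
4. the brush tip is at the bottom of the glass tumbler again (all of step 2), for 0.1 s.
5. the brush tip is at the bottom of the mug (within 25 mm of its underside), which stands upright on the mat (z of brush in the frame of mug below 0.025 m and horizontal distance between brush and mug below 0.03 m and angle between mug's own z axis and vertical below 0.25 rad and height (world z) of mug below 0.02 m and x of mug in the frame of mat between -0.1 and 0.1 m and y of mug in the frame of mat between -0.23 and 0.23 m), for 0.1 s.
6. the brush tip is up near the rim of the mug (in its top 45 mm), still inside (z of brush in the frame of mug between 0.05 and 0.095 m and horizontal distance between brush and mug below 0.03 m and angle between mug's own z axis and vertical below 0.25 rad and height (world z) of mug below 0.02 m and x of mug in the frame of mat between -0.1 and 0.1 m and y of mug in the frame of mat between -0.23 and 0.23 m), for 0.1 s.
7. the brush tip is at the bottom of the mug again (all of step 5), for 0.1 s.
8. the brush tip is at the bottom of the steel beaker (within 25 mm of its underside), which stands upright on the mat (z of brush in the frame of beaker below 0.025 m and horizontal distance between brush and beaker below 0.03 m and angle between beaker's own z axis and vertical below 0.25 rad and height (world z) of beaker below 0.02 m and x of beaker in the frame of mat between -0.1 and 0.1 m and y of beaker in the frame of mat between -0.23 and 0.23 m), for 0.1 s.
9. the brush tip is up near the rim of the steel beaker (in its top 45 mm), still inside (z of brush in the frame of beaker between 0.075 and 0.12 m and horizontal distance between brush and beaker below 0.03 m and angle between beaker's own z axis and vertical below 0.25 rad and height (world z) of beaker below 0.02 m and x of beaker in the frame of mat between -0.1 and 0.1 m and y of beaker in the frame of mat between -0.23 and 0.23 m), for 0.1 s.
10. the brush tip is at the bottom of the steel beaker again (all of step 8), for 0.1 s.
At the end, for the whole second after the job is handed in: The brush hangs upright (0.15 rad) at rest in the fork, within 25 mm of the seat, tip 15 to 35 mm above the counter; every glass, mug or beaker present stands upright (0.1 rad) at rest on the rack deck, its centre at least 15 mm inside the deck edges (horizontal distance between each of brush_grip, brush and stand_seat below 0.025 m and height (world z) of brush between 0.015 and 0.035 m and angle between brush's own z axis and vertical below 0.15 rad and linear speed of each of brush, glass, mug, beaker below 0.03 m/s and x of glass in the frame of rack between -0.165 and 0.165 m and y of glass in the frame of rack between -0.065 and 0.065 m and z of glass in the frame of rack between 0.034 and 0.046 m and angle between each of glass, mug, beaker's own z axis and vertical below 0.1 rad and x of mug in the frame of rack between -0.165 and 0.165 m and y of mug in the frame of rack between -0.065 and 0.065 m and z of mug in the frame of rack between 0.034 and 0.046 m and x of beaker in the frame of rack between -0.165 and 0.165 m and y of beaker in the frame of rack between -0.065 and 0.065 m and z of beaker in the frame of rack between 0.034 and 0.046 m); the robot touches nothing.
It fails at once if the pepper mill is shifted by more than 30 mm (distance of pepper_mill from where it was at the start of the episode above 0.03 m).
It fails at once if the spice jar is shifted by more than 30 mm (distance of spice_jar from where it was at the start of the episode above 0.03 m).
It fails at once if the salt jar is shifted by more than 30 mm (distance of salt_jar from where it was at the start of the episode above 0.03 m).
Of glass, mug, beaker only 2 to 3 are there at a start; the rules pass over those that are not, and their reading is None.
At some moment in a run one of glass, mug, beaker may be knocked a few centimetres aside while the robot is not near it.
Once in a run the grip may slacken for a moment while it holds something.
It also fails if it takes over 210 s, if anything falls off the work surface, if the arm or the gripper's body presses on something with over 40 N, if the wrist force passes 120 N, or if a joint passes its speed limit or range.

## Working session

There is one attempt and no reset: what is moved stays moved. The work goes in short steps, Python scripts to look and compute and a shell command to move; the robot and the scene stay as the last step left them, time stands still between calls to the robot, and variables do not carry over. Pictures are saved under pics/ and viewed, at most 14 in all, crops included, and the job is handed in when it is done.

```bash
ls; mkdir -p pics; python3 - <<'E'
from rig import *
import cv2,numpy as np
o=observe();print(o)
for n in("top","side"):
    c=get_calibration(n);print(n,c)
    cv2.imwrite(f"pics/{n}0.png",read_camera(n)[:,:,::-1])
print(get_calibration("wrist"))
try: print(tcp_to_grasp)
except Exception as e: print(e)
E
```

```text
pics
{'t': 0.0, 'qpos': array([-1.33808373e+00,  2.21253337e-01,  1.52763683e+00, -2.89733094e-05,
        1.39466791e+00, -1.26115587e-01]), 'joint_vel': array([-0.00046861, -0.0002955 , -0.00084757,  0.00037568,  0.00031306,
        0.00087052]), 'effort': array([ 1.82321960e-04, -4.94596517e+01, -3.87388408e+01,  6.98413420e-02,
        5.66487259e-02, -1.39374379e-04]), 'eef_pos': array([ 0.21931819, -0.58458666,  0.22140678]), 'orientation': array([-3.08923406e+00, -5.60284865e-01,  2.09074034e-04]), 'contact_force': array([-0.76691403, -0.35250527, -1.45251621]), 'moment': array([ 0.01500634, -0.01332822, -0.06031345]), 'finger_force': 0.0, 'finger_gap': 0.08699992124673353}
top {'fx': 570.3188474112453, 'fy': 570.3188474112453, 'cx': 322.53874287305547, 'cy': 240.66075017160645, 'k1': -0.1311802871010971, 'R': array([[-0.00339944, -0.99990022,  0.01371137],
       [-0.98800823,  0.00124181, -0.15439626],
       [ 0.15436382, -0.01407181, -0.98791386]]), 't': array([-0.02145542,  0.6293011 ,  1.31239302])}
side {'fx': 512.5760035334894, 'fy': 512.5760035334894, 'cx': 312.6713598722418, 'cy': 231.38318816410842, 'k1': 0.002913148174844144, 'R': array([[-0.76719267, -0.6414156 , -0.00119973],
       [-0.41932416,  0.5029643 , -0.75577388],
       [ 0.48536858, -0.5793211 , -0.65483158]]), 't': array([0.47522558, 0.39325158, 0.95419141])}
{'fx': 369.1025684731621, 'fy': 369.1025684731621, 'cx': 316.3190027104426, 'cy': 240.66649265582458, 'k1': -0.02520591875949181, 'mount': array([[ 4.86811425e-04, -9.70566536e-01, -2.40832645e-01,
         6.65436337e-02],
       [ 9.99999875e-01,  5.00956011e-04,  2.49228445e-06,
        -6.84500897e-04],
       [ 1.18227633e-04, -2.40832616e-01,  9.70566658e-01,
        -1.62471683e-01],
       [ 0.00000000e+00,  0.00000000e+00,  0.00000000e+00,
         1.00000000e+00]])}
0.0187
```

View pics/top0.png

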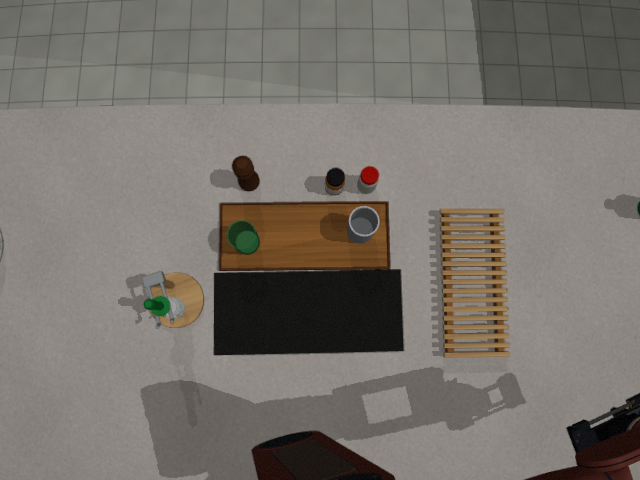

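View pics/side0.png

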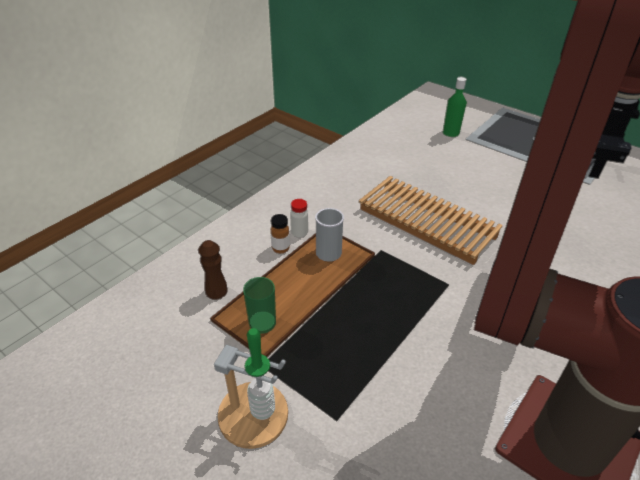

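```bash
cat > h.py <<'E'
from rig import *
import cv2,numpy as np
from scipy.spatial.transform import Rotation as Ro
def cam(n,o=None):
    c=get_calibration(n)
    if n!="wrist": R,t=c["R"],c["t"]
    else:
        o=o or observe(); T=np.eye(4);T[:3,:3]=Ro.from_rotvec(o["orientation"]).as_matrix();T[:3,3]=o["eef_pos"]
        Ti=np.linalg.inv(T@c["mount"]);R,t=Ti[:3,:3],Ti[:3,3]
    return c,R,t
def ray(C,uv):
    c,R,t=C
    d=np.array([(uv[0]-c["cx"])/c["fx"],(uv[1]-c["cy"])/c["fy"]]);s=d.copy()
    for _ in range(10): s=d/(1+c["k1"]*(s@s))
    v=R.T@np.array([*s,1]);return -R.T@t,v/np.linalg.norm(v)
def plane(C,uv,z):
    p,v=ray(C,uv);return p+v*(z-p[2])/v[2]
def tri(C1,a,C2,b):
    p,v=ray(C1,a);q,w=ray(C2,b)
    k=np.linalg.lstsq(np.c_[v,-w],q-p,rcond=None)[0];x,y=p+k[0]*v,q+k[1]*w
    return (x+y)/2,np.linalg.norm(x-y)
def proj(C,X):
    c,R,t=C;X=R@np.asarray(X)+t;s=X[:2]/X[2];s=s*(1+c["k1"]*(s@s))
    return np.array([c["cx"]+c["fx"]*s[0],c["cy"]+c["fy"]*s[1]])
E
python3 - <<'E'
from h import *
T=cam("top");S=cam("side");t=cv2.imread("pics/top0.png");s=cv2.imread("pics/side0.png")
z=lambda im,r,f:cv2.resize(im[r[1]:r[1]+r[3],r[0]:r[0]+r[2]],None,fx=f,fy=f,interpolation=cv2.INTER_CUBIC)
a=np.hstack([z(t,(130,255,80,80),5),z(t,(330,190,80,80),5)]);b=np.hstack([z(s,(205,270,80,80),5),z(s,(290,190,80,80),5)])
cv2.imwrite("pics/crop1.png",np.vstack([a[:300],b[:300]]) if 0 else cv2.resize(np.vstack([a,b]),(600,600)))
# mat, tray: masks
def corners(m,h):
    m=cv2.morphologyEx(m,cv2.MORPH_OPEN,np.ones((5,5)));k=max(cv2.findContours(m,0,2)[0],key=cv2.contourArea)
    P=np.array([plane(T,q[0],h)[:2] for q in k],np.float32);print(cv2.minAreaRect(P))
roi=np.zeros(t.shape[:2],np.uint8);roi[260:370,200:420]=255
corners(((t.max(2)<40)*255).astype(np.uint8)&roi,.003)
hsv=cv2.cvtColor(t,cv2.COLOR_BGR2HSV)
roi[:]=0;roi[190:380,425:530]=255
m=cv2.morphologyEx(cv2.inRange(hsv,(8,90,90),(25,255,255))&roi,cv2.MORPH_CLOSE,np.ones((13,13)));corners(m,.04)
E
```

```text
((0.46317723393440247, 0.01305273175239563), (0.19878897070884705, 0.45617517828941345), 1.1199791431427002)
((0.5309087038040161, -0.3886569142341614), (0.15878307819366455, 0.3574143648147583), 89.71600341796875)
```

View pics/crop1.png

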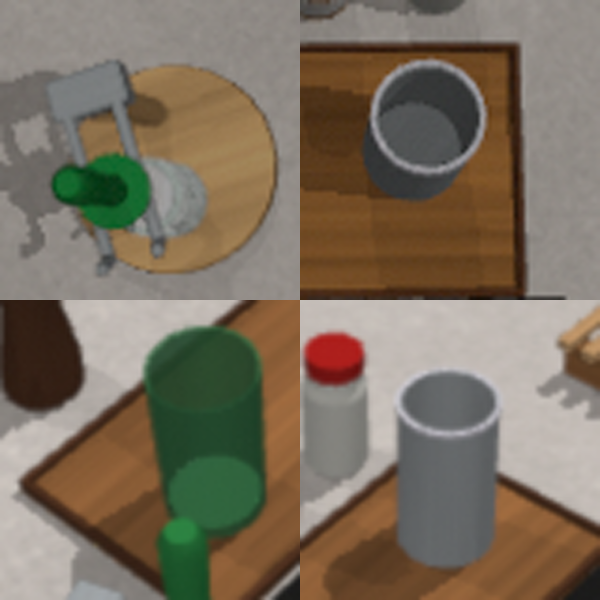

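```bash
python3 - <<'E'
from h import *
T=cam("top");S=cam("side");t=cv2.imread("pics/top0.png");hsv=cv2.cvtColor(t,cv2.COLOR_BGR2HSV)
p=lambda n,x:print(n,np.round(x[0],4),round(x[1],4))
p("beaker rim",tri(T,(364.1,221.2),S,(329.5,217.5)))
p("brush top",tri(T,(149.2,304.6),S,(253.8,334)))
m=cv2.inRange(hsv,(45,60,20),(90,255,255))[200:260,210:280]
ys,xs=np.nonzero(m);print("glass bbox",xs.min()+210,xs.max()+211,ys.min()+200,ys.max()+201,len(xs))
for x in range(215,275,6): print(x,end=" ");c=np.nonzero(m[:,x-210])[0]+200;print(c.min() if len(c) else 0,c.max() if len(c) else 0)
# rim radius in px
X=np.array([.63,.2,.12]);print(proj(T,X),proj(T,X+[0,.034,0]),proj(T,X+[.034,0,0]))
for uv in[(240,235),(241,236),(242,236)]: p("glass rim",tri(T,uv,S,(259.1,288.4)))
print("glass foot via side floor",plane(S,(262.6,321.5),.012))
print("disc",plane(T,(178.3,299.8),.014),"collar",plane(T,(160.7,305.9),.181),"top",plane(T,(149.2,304.6),.270))
for u in[(157.5,325.9),(172.1,320.6)]:print("end",plane(T,u,.191))
for u in[(149.5,286.5),(161.5,283)]:print("start",plane(T,u,.175))
E
```

```text
beaker rim [ 0.6628 -0.1167  0.1202] 0.0001
brush top [0.4679 0.3269 0.2607] 0.0011
glass bbox 227 259 221 254 812
215 0 0
221 0 0
227 231 238
233 223 246
239 221 251
245 221 253
251 224 252
257 235 247
263 0 0
269 0 0
[224.67338618 235.62342373] [209.7859219  235.64666874] [225.03155639 220.89316348]
glass rim [0.6306 0.1646 0.1203] 0.0016
glass rim [0.6298 0.1633 0.1194] 0.0015
glass rim [0.6307 0.1617 0.1173] 0.0028
glass foot via side floor [0.62896449 0.16464829 0.012     ]
disc [0.48996645 0.32698504 0.014     ] collar [0.46820433 0.32470275 0.181     ] top [0.46702223 0.32388796 0.27      ]
end [0.42567072 0.32758824 0.191     ]
end [0.437026   0.29661119 0.191     ]
start [0.51000649 0.35231411 0.175     ]
start [0.51766457 0.32621318 0.175     ]
```

```bash
python3 -m pendant '[[[-1,0,0,-0.32,0,0,0.114],[-1,0,0,-0.32,0,0,0.114],[-1,0,0,-0.32,0,0,0.114],[-1,0,0,-0.32,0,0,0.114],[-1,0,0,-0.32,0,0,0.114]]]'
python3 -m pendant '[[[-1,0.12,-0.125,0,0,0,0],[-1,0.24,-0.25,0,0,0,0],[-1,0.36,-0.375,0,0,0,0],[-1,0.48,-0.5,0,0,0,0],[-1,0.592,-0.624,0,0,0,0]]]'
python3 -m pendant '[[[-1,0.12,-0.125,0,0,0,0],[-1,0.24,-0.25,0,0,0,0],[-1,0.36,-0.375,0,0,0,0],[-1,0.48,-0.5,0,0,0,0],[-1,0.592,-0.624,0,0,0,0]]]'
```

```text
t: 0.6
eef_pos: [0.2193, -0.5846, 0.3012]
orientation: [-3.139, -0.004, 0.001]
contact_force: [-0.6, 0.9, 0.4]
finger_gap: 0.0872
finger_force: 0.0
t: 1.1
eef_pos: [0.368, -0.427, 0.3008]
orientation: [-3.139, -0.003, 0.002]
contact_force: [0.2, -0.7, 0.4]
finger_gap: 0.0869
finger_force: 0.0
t: 1.6
eef_pos: [0.5157, -0.271, 0.3008]
orientation: [-3.14, -0.004, 0.004]
contact_force: [0.4, 0.5, -0.7]
finger_gap: 0.0871
finger_force: 0.0
```

```bash
python3 -m pendant '[[[-1,0.1,-0.13,0,0,0,0],[-1,0.2,-0.26,0,0,0,0],[-1,0.28,-0.39,0,0,0,0],[-1,0.336,-0.52,0,0,0,0],[-1,0.336,-0.616,0,0,0,0]]]'
python3 - <<'E'
from h import *
o=observe();print(o["eef_pos"],o["orientation"]);C=cam("wrist",o);im=read_camera("wrist")[:,:,::-1]
X=[.663,-.117,.126];print(proj(C,X))
cv2.circle(im:=im.copy(),tuple(int(v) for v in proj(C,X)),3,(0,0,255),-1)
cv2.imwrite("pics/w1.png",im)
E
```

```text
t: 2.1
eef_pos: [0.5996, -0.1163, 0.3002]
orientation: [-3.14, -0.006, 0.005]
contact_force: [-0.8, -0.3, -0.1]
finger_gap: 0.0871
finger_force: 0.0
[ 0.59956871 -0.11634943  0.30018232] [-3.13991875 -0.00645495  0.00475587]
[318.91553488 151.83825997]
```

View pics/w1.png

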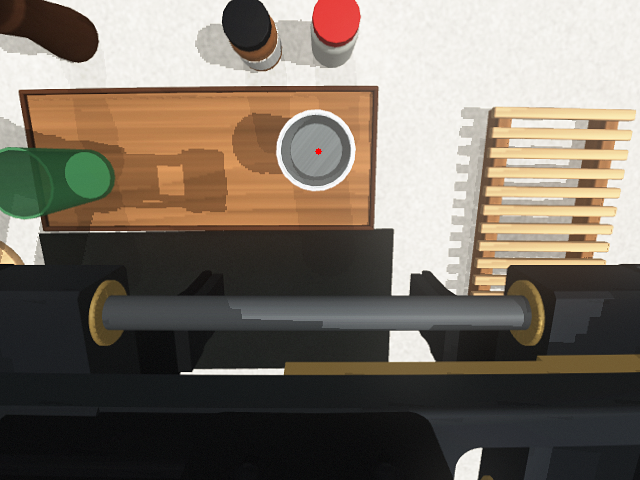

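```bash
python3 -m pendant '[[[-1,0.15,-0.005,0,0,0,0],[-1,0.258,-0.005,0.1,0,0,0],[-1,0.258,-0.005,0.2,0,0,0],[-1,0.258,-0.005,0.3,0,0,0],[-1,0.258,-0.005,0.4,0,0,0]]]'
python3 -m pendant '[[[-1,0,0,0.12,0,0,0],[-1,0,0,0.24,0,0,0],[-1,0,0,0.36,0,0,0],[-1,0,0,0.46,0,0,0],[-1,0,0,0.512,0,0,0]]]'
python3 -m pendant '[[[1,0,0,0,0,0,0],[1,0,0,0,0,0,0],[1,0,0,0,0,0,0],[1,0,0,0,0,0,0],[1,0,0,0,0,0,0]]]'
```

```text
t: 2.65
eef_pos: [0.6627, -0.1174, 0.1993]
orientation: [-3.141, -0.004, 0.005]
contact_force: [0.0, 0.4, -0.8]
finger_gap: 0.087
finger_force: 0.0
t: 3.15
eef_pos: [0.6606, -0.117, 0.0698]
orientation: [-3.14, -0.003, 0.011]
contact_force: [0.6, 1.1, -0.6]
finger_gap: 0.0873
finger_force: 0.0
t: 3.65
eef_pos: [0.6649, -0.1179, 0.0764]
orientation: [3.141, 0.001, 0.005]
contact_force: [1.0, 0.4, 3.9]
finger_gap: 0.0687
finger_force: 29.9
```

```bash
python3 -m pendant '[[[1,0,0,-0.04,0,0,0],[1,0,0,-0.1,0,0,0],[1,0,0,-0.17,0,0,0],[1,0,0,-0.22,0,0,0],[1,0,0,-0.24,0,0,0]]]'
python3 -m pendant '[[[1,-0.05,0,0,0,0,0],[1,-0.13,0,0,0,0,0],[1,-0.23,0,0,0,0,0],[1,-0.33,0,0,0,0,0],[1,-0.43,0,0,0,0,0]]]'
python3 -m pendant '[[[1,-0.1,0,0,0,0,0],[1,-0.2,0,0,0,0,0],[1,-0.3,0,0,0,0,0],[1,-0.36,0,0,0,0,0],[1,-0.386,0,0,0,0,0]]]'
python3 -m pendant '[[[1,0,0,0,0,0,0],[1,0,0,0.06,0,0,0],[1,0,0,0.13,0,0,0],[1,0,0,0.2,0,0,0],[1,0,0,0.23,0,0,0]]]'
python3 -m pendant '[[[1,0,0,0.01,0,0,0],[1,0,0,0.015,0,0,0],[1,0,0,0.02,0,0,0],[1,0,0,0.02,0,0,0],[1,0,0,0.02,0,0,0]]]'
```

```text
t: 4.15
eef_pos: [0.6651, -0.1181, 0.1379]
orientation: [3.14, 0.001, 0.007]
contact_force: [0.3, -0.0, -1.5]
finger_gap: 0.0682
finger_force: 29.9
t: 4.65
eef_pos: [0.555, -0.1176, 0.1346]
orientation: [-3.142, -0.001, 0.0]
contact_force: [0.5, -0.6, -0.6]
finger_gap: 0.0684
finger_force: 29.9
t: 5.15
eef_pos: [0.4584, -0.1176, 0.1346]
orientation: [-3.142, -0.0, 0.001]
contact_force: [0.3, -0.2, -2.1]
finger_gap: 0.0683
finger_force: 29.9
t: 5.65
eef_pos: [0.4595, -0.1175, 0.0756]
orientation: [-3.141, -0.001, 0.003]
contact_force: [-0.3, -0.2, -3.4]
finger_gap: 0.0683
finger_force: 29.9
t: 6.15
eef_pos: [0.4607, -0.118, 0.0734]
orientation: [3.141, 0.001, 0.003]
contact_force: [-1.0, 2.7, 4.7]
finger_gap: 0.0684
finger_force: 29.9
```

```bash
python3 -m pendant '[[[-1,0,0,0,0,0,0],[-1,0,0,0,0,0,0],[-1,0,0,0,0,0,0],[-1,0,0,0,0,0,0],[-1,0,0,0,0,0,0]]]'
python3 -m pendant '[[[-1,0,0,-0.1,0,0,0],[-1,0,0,-0.25,0,0,0],[-1,0,0,-0.42,0,0,0],[-1,0,0,-0.6,0,0,0],[-1,0,0,-0.7,0,0,0]]]'
python3 - <<'E'
from h import *
o=dict(eef_pos=np.array([.59957,-.11635,.30018]),orientation=np.array([-3.13992,-.00645,.00476]))
C=cam("wrist",o);print(plane(C,(90,174),.012))
E
```

```text
t: 6.65
eef_pos: [0.4596, -0.1178, 0.0719]
orientation: [-3.142, -0.001, 0.0]
contact_force: [-0.0, -0.4, 0.4]
finger_gap: 0.0866
finger_force: 0.0
t: 7.15
eef_pos: [0.461, -0.1184, 0.2513]
orientation: [3.139, 0.001, 0.008]
contact_force: [0.6, -0.2, 0.2]
finger_gap: 0.0869
finger_force: 0.0
[0.63531718 0.16097468 0.012     ]
```

```bash
python3 -m pendant '[[[-1,0,-0.19,0,0,0,0],[-1,0,-0.38,0,0,0,0],[-1,0.1,-0.53,0,0,0,0],[-1,0.2,-0.68,0,0,0,0],[-1,0.3,-0.8,0,0,0,0]]]'
python3 -m pendant '[[[-1,0.096,-0.15,0,0,0,0],[-1,0.096,-0.3,0,0,0,0],[-1,0.096,-0.324,0,0,0,0],[-1,0.096,-0.324,0,0,0,0],[-1,0.096,-0.324,0,0,0,0]]]'
python3 - <<'E'
from h import *
o=observe();print(o["eef_pos"],o["orientation"]);C=cam("wrist",o);im=read_camera("wrist")[:,:,::-1].copy()
for X,c in([.632,.163,.121],(0,0,255)),([.632,.163,.012],(255,0,0)):
    print(proj(C,X));cv2.circle(im,tuple(int(v) for v in proj(C,X)),3,c,-1)
cv2.imwrite("pics/w2.png",im[:260])
E
```

```text
t: 7.65
eef_pos: [0.5351, 0.0845, 0.2472]
orientation: [-3.141, -0.003, -0.001]
contact_force: [-0.4, -1.0, 0.7]
finger_gap: 0.0871
finger_force: 0.0
t: 8.15
eef_pos: [0.5583, 0.1624, 0.2469]
orientation: [3.141, 0.001, -0.001]
contact_force: [-0.8, 0.2, -0.4]
finger_gap: 0.0875
finger_force: 0.0
[0.55827056 0.16242135 0.24686032] [ 3.14084340e+00  8.16380453e-04 -5.56863203e-04]
[316.9207459  138.93708588]
[316.72286152 141.72150336]
```

View pics/w2.png

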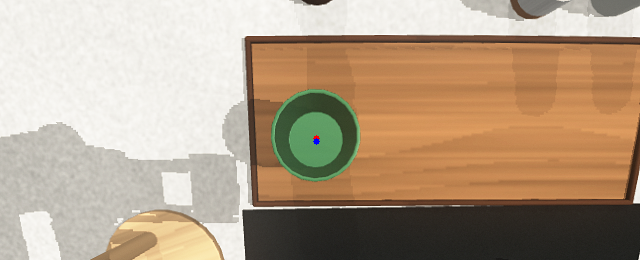

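```bash
python3 -m pendant '[[[-1,0.15,0,0,0,0,0],[-1,0.306,-0.003,0.05,0,0,0],[-1,0.306,-0.003,0.15,0,0,0],[-1,0.306,-0.003,0.25,0,0,0],[-1,0.306,-0.003,0.35,0,0,0]]]'
python3 -m pendant '[[[-1,0,0,0.1,0,0,0],[-1,0,0,0.2,0,0,0],[-1,0,0,0.3,0,0,0],[-1,0,0,0.36,0,0,0],[-1,0,0,0.36,0,0,0]]]'
python3 -m pendant '[[[1,0,0,0,0,0,0],[1,0,0,0,0,0,0],[1,0,0,0,0,0,0],[1,0,0,0,0,0,0],[1,0,0,0,0,0,0]]]'
python3 -m pendant '[[[1,0,0,-0.04,0,0,0],[1,0,0,-0.1,0,0,0],[1,0,0,-0.17,0,0,0],[1,0,0,-0.22,0,0,0],[1,0,0,-0.24,0,0,0]]]'
```

```text
t: 8.7
eef_pos: [0.6353, 0.1621, 0.1586]
orientation: [3.141, -0.003, 0.0]
contact_force: [0.1, 0.4, -0.9]
finger_gap: 0.0872
finger_force: 0.0
t: 9.2
eef_pos: [0.633, 0.1626, 0.0669]
orientation: [3.141, -0.001, -0.008]
contact_force: [-0.3, -0.2, -0.8]
finger_gap: 0.0867
finger_force: 0.0
t: 9.7
eef_pos: [0.6361, 0.164, 0.0712]
orientation: [3.142, 0.001, 0.004]
contact_force: [0.0, -1.4, 5.9]
finger_gap: 0.0664
finger_force: 29.6
t: 10.2
eef_pos: [0.6364, 0.1644, 0.1327]
orientation: [-3.141, -0.001, -0.006]
contact_force: [0.9, 0.2, -3.0]
finger_gap: 0.0662
finger_force: 29.8
```

```bash
python3 -m pendant '[[[1,-0.05,0.02,0,0,0,0],[1,-0.13,0.05,0,0,0,0],[1,-0.23,0.09,0,0,0,0],[1,-0.33,0.13,0,0,0,0],[1,-0.43,0.17,0,0,0,0]]]'
python3 -m pendant '[[[1,-0.1,0.04,0,0,0,0],[1,-0.2,0.07,0,0,0,0],[1,-0.25,0.086,0,0,0,0],[1,-0.27,0.086,0,0,0,0],[1,-0.274,0.086,0,0,0,0]]]'
python3 -m pendant '[[[1,0,0,0,0,0,0],[1,0,0,0.06,0,0,0],[1,0,0,0.13,0,0,0],[1,0,0,0.2,0,0,0],[1,0,0,0.23,0,0,0]]]'
python3 -m pendant '[[[1,0,0,0.01,0,0,0],[1,0,0,0.015,0,0,0],[1,0,0,0.02,0,0,0],[1,0,0,0.02,0,0,0],[1,0,0,0.02,0,0,0]]]'
```

```text
t: 10.7
eef_pos: [0.5264, 0.1212, 0.1296]
orientation: [3.142, 0.001, -0.0]
contact_force: [0.4, 0.2, -3.9]
finger_gap: 0.0663
finger_force: 29.8
t: 11.2
eef_pos: [0.459, 0.1001, 0.1299]
orientation: [-3.141, -0.001, -0.001]
contact_force: [0.2, 0.5, -3.4]
finger_gap: 0.0661
finger_force: 29.8
t: 11.7
eef_pos: [0.4585, 0.1001, 0.0704]
orientation: [3.141, 0.001, -0.004]
contact_force: [-0.9, -0.2, -2.9]
finger_gap: 0.0662
finger_force: 29.8
t: 12.2
eef_pos: [0.46, 0.1, 0.0682]
orientation: [-3.141, -0.001, -0.003]
contact_force: [0.2, -0.5, 3.3]
finger_gap: 0.0665
finger_force: 29.7
```

```bash
python3 -m pendant '[[[-1,0,0,0,0,0,0],[-1,0,0,0,0,0,0],[-1,0,0,0,0,0,0],[-1,0,0,0,0,0,0],[-1,0,0,0,0,0,0]]]'
python3 -m pendant '[[[-1,0,0,-0.15,0,0,0],[-1,0,0,-0.35,0,0,0],[-1,0,0,-0.55,0,0,0],[-1,0,0,-0.75,0,0,0],[-1,0,0,-0.9,0,0,0]]]'
python3 -m pendant '[[[-1,-0.05,-0.15,-0.148,0,0,0],[-1,-0.1,-0.33,-0.148,0,0,0],[-1,-0.15,-0.5,-0.148,0,0,0],[-1,-0.2,-0.68,-0.148,0,0,0],[-1,-0.24,-0.85,-0.148,0,0,0]]]'
python3 -m pendant '[[[-1,0,-0.05,0,0,0,0],[-1,0,-0.05,0,0,0,0],[-1,0,-0.05,0,0,0,0],[-1,0,-0.05,0,0,0,0],[-1,0,-0.05,0,0,0,0]]]'
python3 - <<'E'
from h import *
o=observe();print(o["eef_pos"],o["orientation"]);C=cam("wrist",o);im=read_camera("wrist")[:,:,::-1].copy()
cv2.imwrite("pics/w3raw.png",im)
for X,c in([.4675,.325,.270],(0,0,255)),([.4675,.325,.025],(255,0,0)):
    print(proj(C,X));cv2.circle(im,tuple(int(v) for v in proj(C,X)),3,c,-1)
cv2.imwrite("pics/w3.png",cv2.resize(im[:300,170:470],None,fx=2,fy=2))
cv2.imwrite("pics/top1.png",read_camera("top")[:,:,::-1])
E
```

```text
t: 12.7
eef_pos: [0.4589, 0.1, 0.067]
orientation: [-3.142, -0.001, 0.0]
contact_force: [-0.2, -0.1, 0.2]
finger_gap: 0.0861
finger_force: 0.0
t: 13.2
eef_pos: [0.4596, 0.1, 0.2957]
orientation: [-3.141, -0.001, -0.006]
contact_force: [0.7, 0.1, 0.8]
finger_gap: 0.0872
finger_force: 0.0
t: 13.7
eef_pos: [0.3979, 0.3142, 0.3293]
orientation: [-3.141, -0.001, -0.001]
contact_force: [1.9, -0.2, 0.6]
finger_gap: 0.087
finger_force: 0.0
t: 14.2
eef_pos: [0.3994, 0.3237, 0.3291]
orientation: [3.141, -0.002, 0.0]
contact_force: [0.3, -0.3, 0.5]
finger_gap: 0.087
finger_force: 0.0
[0.3994477  0.32370376 0.32914389] [ 3.14143089e+00 -2.22172853e-03  3.61658829e-04]
[315.72879449 146.02124316]
[316.09549565 147.72914065]
```

View pics/w3.png

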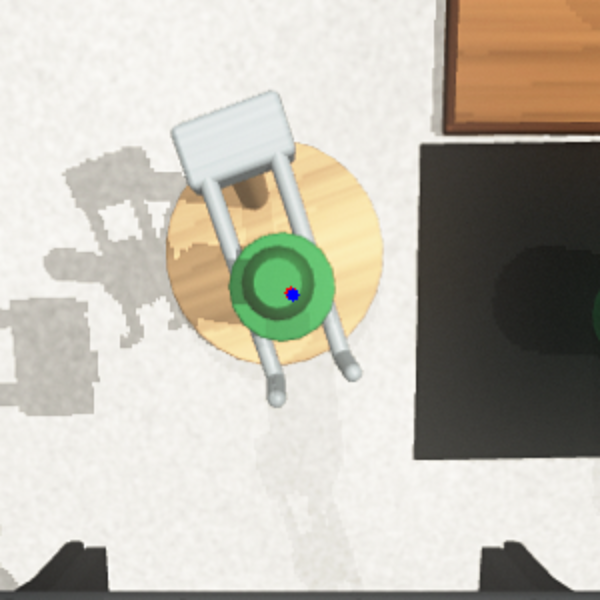

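```bash
python3 - <<'E'
from h import *
o=dict(eef_pos=np.array([.39945,.3237,.32914]),orientation=np.array([3.14143,-.0022217,.00036]));C=cam("wrist",o)
f=lambda u,v,z:plane(C,(170+u/2,v/2),z)[:2].round(4)
print("collar",f(283,288,.181),"top",f(279,283,.27))
a,b,c,d=f(210,185,.171),f(268,345,.171),f(282,160,.171),f(333,325,.171)
print(a,b,c,d);
for p,q in((a,b),(c,d)): print(np.degrees(np.arctan2(*(p-q)[::-1])))
print("tips",f(277,395,.189),f(352,370,.189))
t=cv2.imread("pics/top1.png");hsv=cv2.cvtColor(t,cv2.COLOR_BGR2HSV)
m=cv2.inRange(hsv,(45,60,20),(90,255,255));ys,xs=np.nonzero(m[270:350,215:400]);print("glass",xs.min()+215,xs.max()+215,ys.min()+270,ys.max()+270)
T=cam("top");print(proj(T,[.46,.1,.118]),proj(T,[.46,.1,.003]),proj(T,[.461,-.118,.123]))
cv2.imwrite("pics/c2.png",cv2.resize(t[250:370,200:420],None,fx=3,fy=3))
E
```

```text
collar [0.4698 0.3286] top [0.4701 0.3286]
[0.5109 0.3584] [0.4463 0.3353] [0.5204 0.3289] [0.4547 0.3075]
19.67629519309611
18.04162013098563
tips [0.4271 0.3311] [0.4373 0.3005]
glass 215 399 270 349
[268.00438325 311.06758992] [271.84324949 312.59214586] [366.03942741 310.28370975]
```

View pics/c2.png

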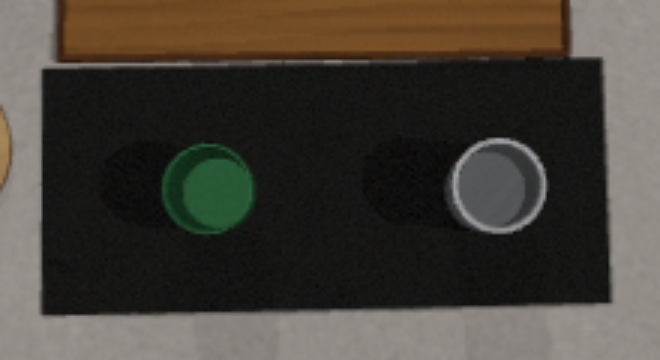

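```bash
python3 -m pendant '[[[-1,0.14,-0.02,0,0,0,0],[-1,0.282,-0.02,0,0,0,0],[-1,0.282,-0.02,0.16,0,0,0],[-1,0.282,-0.02,0.33,0,0,0],[-1,0.282,-0.02,0.452,0,0,0]]]'
python3 -m pendant '[[[-1,0,0,0,0,0,0],[0.2,0,0,0,0,0,0],[0.5,0,0,0,0,0,0],[1,0,0,0,0,0,0],[1,0,0,0,0,0,0]]]'
python3 -m pendant '[[[1,0,0,0,0,0,0],[1,0,0,0,0,0,0],[1,0,0,0,0,0,0],[1,0,0,0,0,0,0],[1,0,0,0,0,0,0]]]'
```

```text
t: 14.8
eef_pos: [0.469, 0.3287, 0.2131]
orientation: [3.14, -0.001, -0.004]
contact_force: [0.2, 0.2, -0.4]
finger_gap: 0.0871
finger_force: 0.0
t: 15.3
eef_pos: [0.4702, 0.3305, 0.218]
orientation: [-3.14, -0.001, -0.005]
contact_force: [-0.5, -0.4, -0.9]
finger_gap: 0.0628
finger_force: 0.0
t: 15.8
eef_pos: [0.4693, 0.3299, 0.2159]
orientation: [3.141, 0.001, -0.0]
contact_force: [1.1, -0.0, 0.1]
finger_gap: 0.023
finger_force: 0.1
```

```bash
python3 -m pendant '[[[1,0,0,0,0,0,0],[1,0,0,0,0,0,0],[1,0,0,-0.04,0,0,0],[1,0,0,-0.09,0,0,0],[1,0,0,-0.14,0,0,0]]]'
python3 - <<'E'
from h import *
print(observe()["eef_pos"],observe()["finger_gap"])
s=read_camera("side")[:,:,::-1]
cv2.imwrite("pics/s1.png",cv2.resize(s[200:480,150:430],None,fx=2,fy=2))
E
```

```text
t: 16.3
eef_pos: [0.4696, 0.3301, 0.2526]
orientation: [-3.141, -0.001, -0.001]
contact_force: [-0.8, 0.1, -0.4]
finger_gap: 0.0202
finger_force: 30.0
[0.469595   0.33010461 0.25260626] 0.020202913901819507
```

View pics/s1.png

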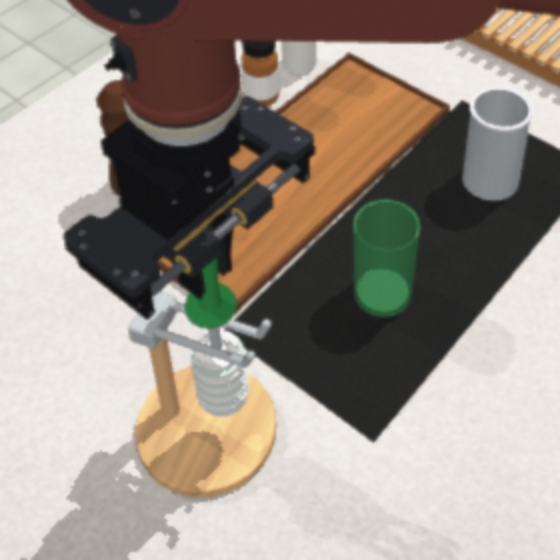

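```bash
python3 -m pendant '[[[1,-0.05,0.017,0,0,0,0],[1,-0.12,0.041,0,0,0,0],[1,-0.2,0.068,0,0,0,0],[1,-0.28,0.096,0,0,0,0],[1,-0.32,0.11,0,0,0,0]]]'
python3 -m pendant '[[[1,0,0,-0.05,0,0,0],[1,0,0,-0.13,0,0,0],[1,0,0,-0.23,0,0,0],[1,0,0,-0.32,0,0,0],[1,0,0,-0.37,0,0,0]]]'
python3 -m pendant '[[[1,0.02,0.06,0,0,0,0],[1,0.05,0.16,0,0,0,0],[1,0.09,0.28,0,0,0,0],[1,0.13,0.4,0,0,0,0],[1,0.17,0.52,0,0,0,0]]]'
python3 -m pendant '[[[1,0.04,0.12,0,0,0,0],[1,0.08,0.24,0,0,0,0],[1,0.1,0.29,0,0,0,0],[1,0.1,0.3,0,0,0,0],[1,0.1,0.3,0,0,0,0]]]'
python3 - <<'E'
from h import *
print(observe()["eef_pos"],observe()["finger_gap"])
s=read_camera("side")[:,:,::-1]
cv2.imwrite("pics/s2r.png",s);cv2.imwrite("pics/s2.png",cv2.resize(s[150:430,200:480],None,fx=2,fy=2))
t=read_camera("top")[:,:,::-1];cv2.imwrite("pics/t2.png",t)
E
```

```text
t: 16.85
eef_pos: [0.3885, 0.3022, 0.2518]
orientation: [-3.141, -0.002, -0.001]
contact_force: [0.4, 0.1, -0.3]
finger_gap: 0.0204
finger_force: 30.0
t: 17.35
eef_pos: [0.391, 0.3031, 0.3472]
orientation: [-3.139, -0.001, -0.007]
contact_force: [0.8, 0.8, -0.5]
finger_gap: 0.0204
finger_force: 30.0
t: 17.85
eef_pos: [0.4327, 0.1713, 0.344]
orientation: [-3.142, -0.001, -0.001]
contact_force: [1.1, 0.1, -0.5]
finger_gap: 0.0203
finger_force: 30.0
t: 18.35
eef_pos: [0.4571, 0.0978, 0.3436]
orientation: [-3.141, -0.0, 0.0]
contact_force: [0.3, 0.2, -0.5]
finger_gap: 0.0205
finger_force: 30.0
[0.45709243 0.09777513 0.34362638] 0.020492983928010054
```

View pics/s2.png

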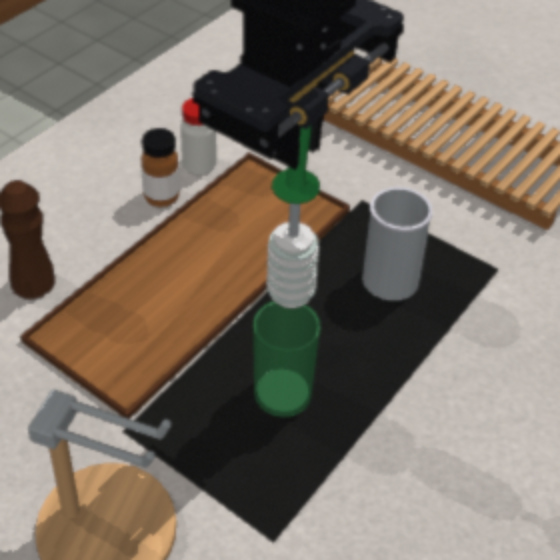

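```bash
python3 - <<'E'
from h import *
S=cam("side");f=lambda X:(2*(proj(S,X)-[200,150])).round(1)
for z in(.152,.244,.302,.32): print(z,f([.457,.098,z]))
for z in(.118,.009): print(z,f([.457,.098,z]))
E
```

```text
0.152 [287.3 299.5]
0.244 [291.  233.8]
0.302 [293.6 188. ]
0.32 [294.5 173. ]
0.118 [286.  321.9]
0.009 [282.2 387.6]
```

```bash
python3 -m pendant '[[[1,0,0,0.06,0,0,0],[1,0,0,0.14,0,0,0],[1,0,0,0.22,0,0,0],[1,0,0,0.3,0,0,0],[1,0,0,0.36,0,0,0]]]'
python3 -m pendant '[[[1,0,0,0.07,0,0,0],[1,0,0,0.14,0,0,0],[1,0,0,0.186,0,0,0],[1,0,0,0.186,0,0,0],[1,0,0,0.186,0,0,0]]]'
python3 - <<'E'
from h import *
o=observe();print(o["eef_pos"],o["contact_force"],o["finger_gap"])
s=read_camera("side")[:,:,::-1]
cv2.imwrite("pics/s3.png",cv2.resize(s[150:430,200:480],None,fx=2,fy=2))
E
```

```text
t: 18.95
eef_pos: [0.4558, 0.0982, 0.2511]
orientation: [-3.142, -0.003, 0.004]
contact_force: [0.5, 0.8, -0.3]
finger_gap: 0.0203
finger_force: 30.0
t: 19.45
eef_pos: [0.4571, 0.0977, 0.2072]
orientation: [-3.142, -0.002, -0.0]
contact_force: [-0.7, -0.4, -0.4]
finger_gap: 0.0202
finger_force: 30.0
[0.45707491 0.0976688  0.20724044] [-0.70278344 -0.36516628 -0.38701606] 0.02018947027123446
```

View pics/s3.png

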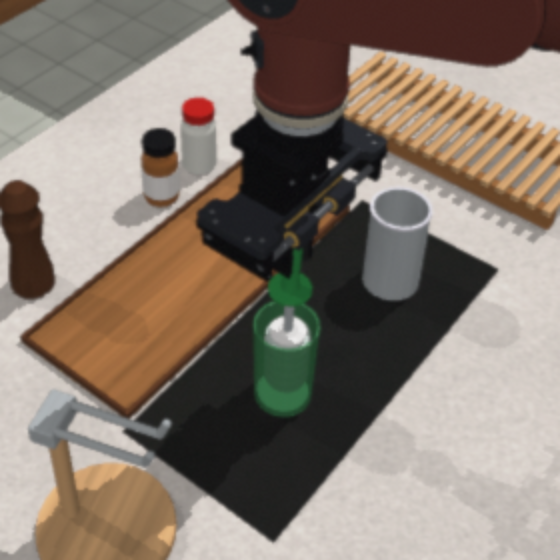

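```bash
python3 -m pendant '[[[1,0,0,0.006,0,0,0],[1,0,0,0.012,0,0,0],[1,0,0,0.012,0,0,0],[1,0,0,0.012,0,0,0],[1,0,0,0.012,0,0,0]]]'
python3 -m pendant '[[[1,0,0,-0.08,0,0,0],[1,0,0,-0.18,0,0,0],[1,0,0,-0.27,0,0,0],[1,0,0,-0.32,0,0,0],[1,0,0,-0.32,0,0,0]]]'
python3 -m pendant '[[[1,0,0,0,0,0,0],[1,0,0,0,0,0,0],[1,0,0,0,0,0,0],[1,0,0,0.05,0,0,0],[1,0,0,0.12,0,0,0]]]'
python3 -m pendant '[[[1,0,0,0.08,0,0,0],[1,0,0,0.16,0,0,0],[1,0,0,0.2,0,0,0],[1,0,0,0.2,0,0,0],[1,0,0,0.2,0,0,0]]]'
python3 -m pendant '[[[1,0,0,0,0,0,0],[1,0,0,0,0,0,0],[1,0,0,0,0,0,0],[1,0,0,0,0,0,0],[1,0,0,0,0,0,0]]]'
```

```text
t: 20.0
eef_pos: [0.457, 0.0974, 0.2041]
orientation: [-3.142, -0.001, -0.0]
contact_force: [-0.4, 0.4, -1.1]
finger_gap: 0.0204
finger_force: 30.0
t: 20.5
eef_pos: [0.4581, 0.0975, 0.286]
orientation: [-3.141, -0.001, -0.006]
contact_force: [0.3, -0.6, -0.8]
finger_gap: 0.0203
finger_force: 30.0
t: 21.0
eef_pos: [0.4574, 0.0975, 0.2534]
orientation: [-3.142, -0.001, -0.002]
contact_force: [0.5, 0.1, -0.8]
finger_gap: 0.0205
finger_force: 30.0
t: 21.5
eef_pos: [0.4571, 0.0975, 0.2042]
orientation: [-3.142, -0.001, 0.0]
contact_force: [0.1, -0.5, 0.3]
finger_gap: 0.0206
finger_force: 30.0
t: 22.0
eef_pos: [0.4571, 0.0975, 0.2042]
orientation: [-3.142, -0.001, -0.001]
contact_force: [0.3, -1.3, -1.0]
finger_gap: 0.0203
finger_force: 30.0
```

```bash
python3 -m pendant '[[[1,0,0,-0.08,0,0,0],[1,0,0,-0.2,0,0,0],[1,0,0,-0.33,0,0,0],[1,0,0,-0.46,0,0,0],[1,0,0,-0.564,0,0,0]]]'
python3 -m pendant '[[[1,0,0.06,0,0,0,0],[1,0,0.16,0,0,0,0],[1,0,0.28,0,0,0,0],[1,0,0.4,0,0,0,0],[1,0,0.5,0,0,0,0]]]'
python3 -m pendant '[[[1,0,0.1,0,0,0,0],[1,0,0.2,0,0,0,0],[1,0,0.3,0,0,0,0],[1,0,0.35,0,0,0,0],[1,0,0.362,0,0,0,0]]]'
python3 - <<'E'
from h import *
print(observe()["eef_pos"],observe()["finger_gap"])
s=read_camera("side")[:,:,::-1]
cv2.imwrite("pics/s4.png",cv2.resize(s[100:380,220:500],None,fx=2,fy=2))
S=cam("side");f=lambda X:(2*(proj(S,X)-[220,100])).round(1)
for z in(.154,.304,.123): print(z,f([.459,-.118,z]))
E
```

```text
t: 22.5
eef_pos: [0.4573, 0.0975, 0.3472]
orientation: [-3.141, -0.001, -0.003]
contact_force: [0.5, -0.3, -0.7]
finger_gap: 0.0202
finger_force: 30.0
t: 23.0
eef_pos: [0.4569, -0.0289, 0.3451]
orientation: [3.141, 0.001, 0.0]
contact_force: [0.0, 0.1, -0.4]
finger_gap: 0.0203
finger_force: 30.0
t: 23.5
eef_pos: [0.4571, -0.119, 0.3449]
orientation: [-3.141, 0.002, 0.0]
contact_force: [-0.2, 0.5, -0.8]
finger_gap: 0.0206
finger_force: 30.0
[ 0.45706181 -0.11899028  0.34490578] 0.020649200946194574
0.154 [363.2 285.2]
0.304 [379.8 176.2]
0.123 [360.2 305.4]
```

View pics/s4.png

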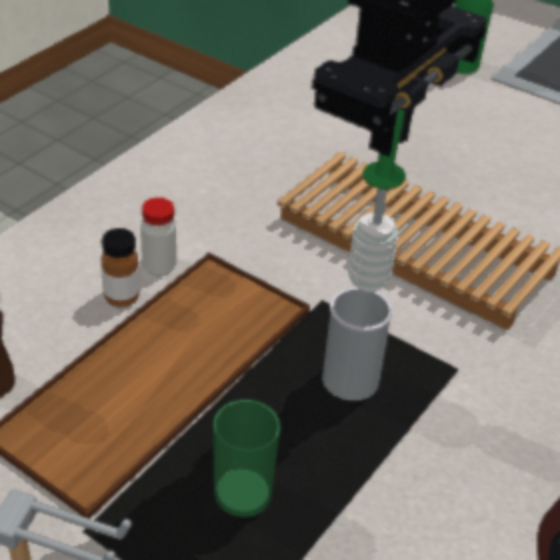

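```bash
python3 -m pendant '[[[1,0.024,-0.02,0,0,0,0],[1,0.024,-0.02,0.04,0,0,0],[1,0.024,-0.02,0.1,0,0,0],[1,0.024,-0.02,0.16,0,0,0],[1,0.024,-0.02,0.22,0,0,0]]]'
python3 -m pendant '[[[1,0,0,0.06,0,0,0],[1,0,0,0.14,0,0,0],[1,0,0,0.22,0,0,0],[1,0,0,0.3,0,0,0],[1,0,0,0.336,0,0,0]]]'
python3 -m pendant '[[[1,0,0,0,0,0,0],[1,0,0,0.004,0,0,0],[1,0,0,0.008,0,0,0],[1,0,0,0.008,0,0,0],[1,0,0,0.008,0,0,0]]]'
python3 - <<'E'
from h import *
print(observe()["eef_pos"],observe()["finger_gap"])
s=read_camera("side")[:,:,::-1]
cv2.imwrite("pics/s5.png",cv2.resize(s[150:300,330:480],None,fx=4,fy=4))
S=cam("side");f=lambda X:(4*(proj(S,X)-[330,150])).round(1)
p=observe()["eef_pos"]
for z in(-.041,-.191): print(z,f(p+[0,0,z]),f([.459,-.118,.123]))
E
```

```text
t: 24.05
eef_pos: [0.4626, -0.1124, 0.2879]
orientation: [-3.141, -0.002, 0.002]
contact_force: [0.1, 0.5, -1.1]
finger_gap: 0.0204
finger_force: 30.0
t: 24.55
eef_pos: [0.4617, -0.1125, 0.203]
orientation: [-3.14, -0.001, 0.006]
contact_force: [-0.3, 0.5, -0.6]
finger_gap: 0.0205
finger_force: 30.0
t: 25.05
eef_pos: [0.4635, -0.1132, 0.2047]
orientation: [3.141, 0.001, 0.002]
contact_force: [-0.2, 1.0, -1.2]
finger_gap: 0.0205
finger_force: 30.0
[ 0.46353458 -0.11319424  0.20472892] 0.020533927560289534
-0.041 [276.8 358.6] [280.3 410.9]
-0.191 [249.6 544.1] [280.3 410.9]
```

View pics/s5.png

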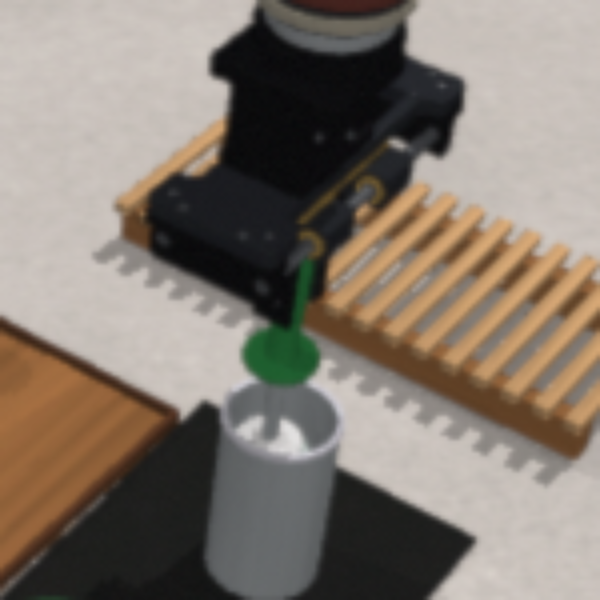

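```bash
python3 -m pendant '[[[1,0,0,-0.08,0,0,0],[1,0,0,-0.18,0,0,0],[1,0,0,-0.28,0,0,0],[1,0,0,-0.34,0,0,0],[1,0,0,-0.34,0,0,0]]]'
python3 -m pendant '[[[1,0,0,0,0,0,0],[1,0,0,0,0,0,0],[1,0,0,0,0,0,0],[1,0,0,0.05,0,0,0],[1,0,0,0.12,0,0,0]]]'
python3 -m pendant '[[[1,0,0,0.08,0,0,0],[1,0,0,0.16,0,0,0],[1,0,0,0.22,0,0,0],[1,0,0,0.22,0,0,0],[1,0,0,0.22,0,0,0]]]'
python3 -m pendant '[[[1,0,0,0,0,0,0],[1,0,0,0,0,0,0],[1,0,0,0,0,0,0],[1,0,0,0,0,0,0],[1,0,0,0,0,0,0]]]'
python3 -m pendant '[[[1,0,0,-0.08,0,0,0],[1,0,0,-0.2,0,0,0],[1,0,0,-0.33,0,0,0],[1,0,0,-0.46,0,0,0],[1,0,0,-0.57,0,0,0]]]'
python3 - <<'E'
from h import *
for n in("side","top"):
  s=read_camera(n)[:,:,::-1];cv2.imwrite(f"pics/{n}6.png",s)
E
```

```text
t: 25.6
eef_pos: [0.4644, -0.1136, 0.2917]
orientation: [3.14, 0.001, 0.007]
contact_force: [-0.4, 0.6, -1.3]
finger_gap: 0.0203
finger_force: 30.0
t: 26.1
eef_pos: [0.4635, -0.1132, 0.2584]
orientation: [3.141, 0.001, 0.002]
contact_force: [0.3, 0.6, -0.8]
finger_gap: 0.0206
finger_force: 30.0
t: 26.6
eef_pos: [0.463, -0.113, 0.2038]
orientation: [-3.141, -0.001, 0.001]
contact_force: [0.9, -0.4, -1.1]
finger_gap: 0.0204
finger_force: 30.0
t: 27.1
eef_pos: [0.4633, -0.1131, 0.2043]
orientation: [3.141, 0.001, 0.001]
contact_force: [0.2, 0.4, -0.8]
finger_gap: 0.0202
finger_force: 30.0
t: 27.6
eef_pos: [0.4633, -0.1131, 0.3486]
orientation: [3.141, 0.001, 0.002]
contact_force: [-0.1, 0.3, -0.4]
finger_gap: 0.0199
finger_force: 30.0
```

```bash
python3 -m pendant '[[[1,-0.008,-0.06,0,0,0,0],[1,-0.024,-0.16,0,0,0,0],[1,-0.045,-0.3,0,0,0,0],[1,-0.07,-0.44,0,0,0,0],[1,-0.097,-0.58,0,0,0,0]]]'
python3 -m pendant '[[[1,-0.028,-0.16,0,0,0,0],[1,-0.056,-0.32,0,0,0,0],[1,-0.084,-0.47,0,0,0,0],[1,-0.1,-0.58,0,0,0,0],[1,-0.11,-0.64,0,0,0,0]]]'
python3 -m pendant '[[[1,-0.026,-0.14,0,0,0,0],[1,-0.05,-0.26,0,0,0,0],[1,-0.07,-0.36,0,0,0,0],[1,-0.084,-0.42,0,0,0,0],[1,-0.084,-0.442,0,0,0,0]]]'
python3 -m pendant '[[[1,0,0,0.05,0,0,0],[1,0,0,0.13,0,0,0],[1,0,0,0.23,0,0,0],[1,0,0,0.32,0,0,0],[1,0,0,0.37,0,0,0]]]'
python3 -m pendant '[[[1,0,0,0,0,0,0],[1,0,0,0,0,0,0],[1,0,0,0,0,0,0],[1,0,0,0,0,0,0],[1,0,0,0,0,0,0]]]'
python3 - <<'E'
from h import *
p=observe()["eef_pos"];print(p)
s=read_camera("side")[:,:,::-1];t=read_camera("top")[:,:,::-1]
u=cv2.resize(s[290:490,180:330],None,fx=3,fy=3);v=cv2.resize(t[260:360,120:240],None,fx=3,fy=3)
cv2.imwrite("pics/side7.png",s);cv2.imwrite("pics/top7.png",t)
h=max(u.shape[0],v.shape[0]);P=lambda a:np.vstack([a,np.zeros((h-a.shape[0],a.shape[1],3),np.uint8)])
cv2.imwrite("pics/c7.png",np.hstack([P(u),P(v)]))
S=cam("side");T=cam("top")
for z in(-.191,-.099,-.041,-.035):
  X=p+[0,0,z];print(z,(3*(proj(S,X)-[180,290])).round(1),(3*(proj(T,X)-[120,260])+[450,0]).round(1))
E
```

```text
t: 28.2
eef_pos: [0.4373, 0.034, 0.3444]
orientation: [-3.141, -0.001, 0.005]
contact_force: [1.0, 0.9, -0.6]
finger_gap: 0.0207
finger_force: 30.0
t: 28.7
eef_pos: [0.4091, 0.1945, 0.3444]
orientation: [-3.142, -0.005, 0.005]
contact_force: [0.2, -0.6, -0.6]
finger_gap: 0.0205
finger_force: 30.0
t: 29.2
eef_pos: [0.3881, 0.3039, 0.3445]
orientation: [3.14, 0.005, -0.005]
contact_force: [0.0, -0.0, -0.4]
finger_gap: 0.0203
finger_force: 30.0
t: 29.7
eef_pos: [0.3888, 0.3008, 0.2504]
orientation: [3.139, -0.001, -0.006]
contact_force: [-0.4, 0.2, -1.6]
finger_gap: 0.0206
finger_force: 30.0
t: 30.2
eef_pos: [0.3906, 0.3026, 0.255]
orientation: [-3.141, -0.001, -0.002]
contact_force: [-0.1, 0.3, -0.8]
finger_gap: 0.0205
finger_force: 30.0
[0.39055213 0.30264414 0.25495945]
-0.191 [367.1 377.6] [637.5 244.9]
-0.099 [364.8 292.6] [608.4 247.4]
-0.041 [363.1 232.6] [587.7 249.1]
-0.035 [363.  226.1] [585.5 249.3]
```

View pics/c7.png

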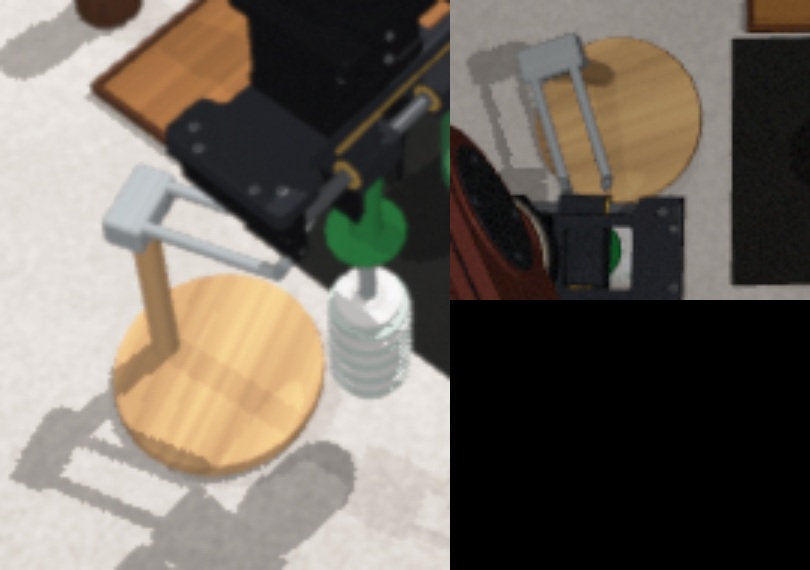

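```bash
python3 -m pendant '[[[1,0.05,-0.017,0,0,0,0],[1,0.12,-0.041,0,0,0,0],[1,0.2,-0.069,0,0,0,0],[1,0.28,-0.097,0,0,0,0],[1,0.32,-0.111,0,0,0,0]]]'
python3 -m pendant '[[[1,0,0,0,0,0,0],[1,0,0,0.03,0,0,0],[1,0,0,0.06,0,0,0],[1,0,0,0.09,0,0,0],[1,0,0,0.12,0,0,0]]]'
python3 -m pendant '[[[1,0,0,0.01,0,0,0],[1,0,0,0.02,0,0,0],[1,0,0,0.02,0,0,0],[1,0,0,0.02,0,0,0],[1,0,0,0.02,0,0,0]]]'
```

```text
t: 30.8
eef_pos: [0.4713, 0.3306, 0.254]
orientation: [-3.142, -0.001, -0.0]
contact_force: [-0.6, -0.4, -0.2]
finger_gap: 0.0203
finger_force: 30.0
t: 31.3
eef_pos: [0.4694, 0.33, 0.2231]
orientation: [3.141, 0.001, -0.001]
contact_force: [-0.4, -0.0, -0.5]
finger_gap: 0.0204
finger_force: 30.0
t: 31.8
eef_pos: [0.4703, 0.3303, 0.2195]
orientation: [-3.141, -0.001, -0.001]
contact_force: [0.4, 1.1, -0.8]
finger_gap: 0.0205
finger_force: 30.0
```

```bash
python3 -m pendant '[[[1,0,0,0.006,0,0,0],[1,0,0,0.012,0,0,0],[1,0,0,0.012,0,0,0],[1,0,0,0.012,0,0,0],[1,0,0,0.012,0,0,0]]]'
python3 -m pendant '[[[-1,0,0,0,0,0,0],[-1,0,0,0,0,0,0],[-1,0,0,0,0,0,0],[-1,0,0,0,0,0,0],[-1,0,0,0,0,0,0]]]'
python3 -m pendant '[[[-1,0,0,-0.05,0,0,0],[-1,0,0,-0.15,0,0,0],[-1,0,0,-0.25,0,0,0],[-1,0,0,-0.35,0,0,0],[-1,0,0,-0.45,0,0,0]]]'
python3 -m pendant '[[[-1,0,0.15,0,0,0,0],[-1,0,0.3,0,0,0,0],[-1,0,0.45,0,0,0,0],[-1,-0.1,0.6,0,0,0,0],[-1,-0.15,0.75,0,0,0,0]]]'
python3 -m pendant '[[[-1,-0.05,0.11,0,0,0,0],[-1,-0.12,0.16,0,0,0,0],[-1,-0.16,0.16,0,0,0,0],[-1,-0.16,0.16,0,0,0,0],[-1,-0.16,0.16,0,0,0,0]]]'
python3 - <<'E'
from h import *
o=observe();C=cam("wrist",o);print(o["eef_pos"])
w=read_camera("wrist")[:,:,::-1];s=read_camera("side")[:,:,::-1]
cv2.imwrite("pics/w8.png",w);cv2.imwrite("pics/s8.png",s)
a=cv2.resize(s[270:440,190:420],(460,340));b=cv2.resize(w[:300],None,fx=.53,fy=.53)
b=np.vstack([b,np.zeros((340-b.shape[0],b.shape[1],3),np.uint8)]);cv2.imwrite("pics/c8.png",np.hstack([a,b]))
hsv=cv2.cvtColor(w,cv2.COLOR_BGR2HSV);m=cv2.morphologyEx(cv2.inRange(hsv,(45,60,20),(90,255,255)),cv2.MORPH_OPEN,np.ones((3,3)))
for k in cv2.findContours(m,0,2)[0]:
  if cv2.contourArea(k)>300:
    (x,y),r=cv2.minEnclosingCircle(k);print("green",x,y,r,plane(C,(x,y),.118))
print(proj(C,[.457,.098,.118]))
S=cam("side");print("brush exp", [2*(proj(S,[.47,.329,z])-[190,270]) for z in(.27,.178,.025)])
E
```

```text
t: 32.3
eef_pos: [0.4701, 0.3302, 0.2161]
orientation: [-3.142, -0.001, -0.0]
contact_force: [-0.0, 0.9, -0.2]
finger_gap: 0.0201
finger_force: 30.0
t: 32.8
eef_pos: [0.4702, 0.3302, 0.2161]
orientation: [-3.141, -0.001, -0.0]
contact_force: [0.3, -1.2, 0.2]
finger_gap: 0.0525
finger_force: 0.0
t: 33.3
eef_pos: [0.4702, 0.3302, 0.3308]
orientation: [-3.141, -0.001, -0.002]
contact_force: [0.9, 1.1, -0.2]
finger_gap: 0.0856
finger_force: 0.0
t: 33.8
eef_pos: [0.4316, 0.1415, 0.3295]
orientation: [-3.142, -0.002, -0.001]
contact_force: [0.9, -0.4, 0.5]
finger_gap: 0.0869
finger_force: 0.0
t: 34.3
eef_pos: [0.3932, 0.1033, 0.3292]
orientation: [-3.141, -0.002, -0.002]
contact_force: [-0.8, 0.5, 0.1]
finger_gap: 0.0871
finger_force: 0.0
[0.39317327 0.10328438 0.32918611]
green 320.5 150.0 35.59855270385742 [0.45896064 0.10046222 0.118     ]
green 35.16197204589844 134.0 37.48828887939453 [0.47520191 0.38300786 0.118     ]
[322.98837817 152.04677546]
brush exp [array([123.67113274, 121.03693571]), array([132.1668794 , 188.87046149]), array([143.96959875, 283.15843906])]
```

View pics/c8.png

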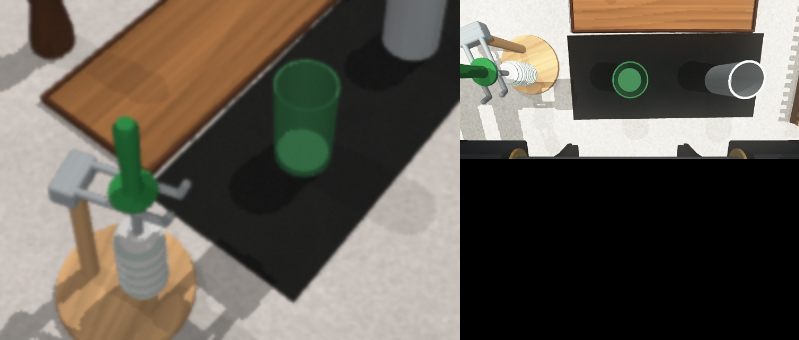

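```bash
python3 -m pendant '[[[-1,0.13,0.013,0,0,0,0],[-1,0.264,0.013,0.1,0,0,0],[-1,0.264,0.013,0.25,0,0,0],[-1,0.264,0.013,0.4,0,0,0],[-1,0.264,0.013,0.55,0,0,0]]]'
python3 -m pendant '[[[-1,0,0,0.12,0,0,0],[-1,0,0,0.24,0,0,0],[-1,0,0,0.36,0,0,0],[-1,0,0,0.46,0,0,0],[-1,0,0,0.494,0,0,0]]]'
python3 -m pendant '[[[1,0,0,0,0,0,0],[1,0,0,0,0,0,0],[1,0,0,0,0,0,0],[1,0,0,0,0,0,0],[1,0,0,0,0,0,0]]]'
python3 -m pendant '[[[1,0,0,-0.05,0,0,0],[1,0,0,-0.17,0,0,0],[1,0,0,-0.34,0,0,0],[1,0,0,-0.52,0,0,0],[1,0,0,-0.7,0,0,0]]]'
```

```text
t: 34.9
eef_pos: [0.4591, 0.1001, 0.1891]
orientation: [-3.141, -0.002, 0.001]
contact_force: [0.4, 0.0, 0.1]
finger_gap: 0.0872
finger_force: 0.0
t: 35.4
eef_pos: [0.4566, 0.0999, 0.0643]
orientation: [3.141, 0.003, -0.009]
contact_force: [-0.9, -0.6, 0.2]
finger_gap: 0.087
finger_force: 0.0
t: 35.9
eef_pos: [0.4601, 0.0995, 0.0691]
orientation: [-3.142, -0.001, -0.005]
contact_force: [-0.9, -0.5, 4.3]
finger_gap: 0.0661
finger_force: 29.7
t: 36.4
eef_pos: [0.4577, 0.0994, 0.2443]
orientation: [-3.142, -0.001, 0.002]
contact_force: [0.9, 0.4, -4.0]
finger_gap: 0.066
finger_force: 29.7
```

```bash
python3 -m pendant '[[[1,0,0.06,0,0,0,0],[1,0,0.18,0,0,0,0],[1,0.01,0.32,0,0,0,0],[1,0.02,0.46,0,0,0,0],[1,0.02,0.6,0,0,0,0]]]'
python3 -m pendant '[[[1,0,0.14,0,0,0,0],[1,0,0.28,0,0,0,0],[1,0.01,0.42,0,0,0,0],[1,0.02,0.56,0,0,0,0],[1,0.02,0.7,0,0,0,0]]]'
python3 -m pendant '[[[1,0,0.14,0,0,0,0],[1,0,0.28,0,0,0,0],[1,0,0.42,0,0,0,0],[1,0,0.54,0,0,0,0],[1,0,0.62,0,0,0,0]]]'
python3 -m pendant '[[[1,0,0.02,0,0,0,0],[1,0,0.036,0.06,0,0,0],[1,0,0.036,0.16,0,0,0],[1,0,0.036,0.26,0,0,0],[1,0,0.036,0.34,0,0,0]]]'
```

```text
t: 36.9
eef_pos: [0.4633, -0.0516, 0.2429]
orientation: [-3.141, -0.002, 0.0]
contact_force: [-0.1, -0.3, -3.3]
finger_gap: 0.0661
finger_force: 29.7
t: 37.4
eef_pos: [0.4684, -0.2266, 0.2428]
orientation: [-3.141, -0.001, 0.001]
contact_force: [-0.1, -0.2, -2.8]
finger_gap: 0.0665
finger_force: 29.7
t: 37.9
eef_pos: [0.4682, -0.3822, 0.2425]
orientation: [-3.141, 0.001, 0.001]
contact_force: [1.0, 0.4, -2.3]
finger_gap: 0.0666
finger_force: 29.7
t: 38.4
eef_pos: [0.4683, -0.3872, 0.1547]
orientation: [-3.139, -0.003, 0.003]
contact_force: [0.2, 0.1, -3.3]
finger_gap: 0.066
finger_force: 29.7
```

```bash
python3 -m pendant '[[[1,0,0,0.06,0,0,0],[1,0,0,0.12,0,0,0],[1,0,0,0.16,0,0,0],[1,0,0,0.18,0,0,0],[1,0,0,0.18,0,0,0]]]'
python3 -m pendant '[[[1,0,0,0.008,0,0,0],[1,0,0,0.012,0,0,0],[1,0,0,0.016,0,0,0],[1,0,0,0.016,0,0,0],[1,0,0,0.016,0,0,0]]]'
```

```text
t: 38.9
eef_pos: [0.469, -0.3893, 0.112]
orientation: [-3.141, -0.001, 0.001]
contact_force: [-0.9, 0.8, -2.7]
finger_gap: 0.0667
finger_force: 29.7
t: 39.4
eef_pos: [0.4692, -0.3896, 0.1088]
orientation: [3.141, 0.001, 0.0]
contact_force: [0.1, -0.7, -2.5]
finger_gap: 0.0665
finger_force: 29.7
```

```bash
python3 -m pendant '[[[1,0,0,0.004,0,0,0],[1,0,0,0.008,0,0,0],[1,0,0,0.012,0,0,0],[1,0,0,0.012,0,0,0],[1,0,0,0.012,0,0,0]]]'
```

```text
t: 39.9
eef_pos: [0.4695, -0.3897, 0.1061]
orientation: [3.141, 0.001, 0.001]
contact_force: [1.0, 0.5, 1.5]
finger_gap: 0.0664
finger_force: 29.7
```

```bash
python3 -m pendant '[[[-1,0,0,0,0,0,0],[-1,0,0,0,0,0,0],[-1,0,0,0,0,0,0],[-1,0,0,0,0,0,0],[-1,0,0,0,0,0,0]]]'
python3 -m pendant '[[[-1,0,0,-0.1,0,0,0],[-1,0,0,-0.25,0,0,0],[-1,0,0,-0.42,0,0,0],[-1,0,0,-0.6,0,0,0],[-1,0,0,-0.74,0,0,0]]]'
python3 -m pendant '[[[-1,-0.06,-0.17,0,0,0,0],[-1,-0.12,-0.34,0,0,0,0],[-1,-0.18,-0.51,0,0,0,0],[-1,-0.24,-0.68,0,0,0,0],[-1,-0.28,-0.85,0,0,0,0]]]'
python3 -m pendant '[[[-1,0,-0.15,0,0,0,0],[-1,0,-0.25,0,0,0,0],[-1,0,-0.25,0,0,0,0],[-1,0,-0.25,0,0,0,0],[-1,0,-0.25,0,0,0,0]]]'
python3 - <<'E'
from h import *
o=observe();C=cam("wrist",o);print(o["eef_pos"])
w=read_camera("wrist")[:,:,::-1];cv2.imwrite("pics/w9.png",w);t=read_camera("top")[:,:,::-1];cv2.imwrite("pics/t9.png",t);s=read_camera("side")[:,:,::-1]
e=proj(C,[.459,-.118,.123]);print("exp",e)
for lo in(60,100,200):
  m=cv2.inRange(w,(lo,)*3,(255,)*3)
  for k in cv2.findContours(m,1,2)[0]:
    (x,y),r=cv2.minEnclosingCircle(k)
    if cv2.contourArea(k)>1500 and r<70 and np.hypot(x-e[0],y-e[1])<80: print(lo,x,y,r,plane(C,(x,y),.123))
# glass on rack: top + side green blobs
T=cam("top");S=cam("side")
for n,im,K in("top",t,T),("side",s,S):
  hsv=cv2.cvtColor(im,cv2.COLOR_BGR2HSV);m=cv2.morphologyEx(cv2.inRange(hsv,(45,60,20),(90,255,255)),cv2.MORPH_OPEN,np.ones((3,3)))
  print(n,"exp rim/foot",proj(K,[.469,-.389,.155]),proj(K,[.469,-.389,.04]))
  for k in cv2.findContours(m,0,2)[0]:
    if 100<cv2.contourArea(k)<5000: print(cv2.boundingRect(k))
E
```

```text
t: 40.4
eef_pos: [0.469, -0.3895, 0.1054]
orientation: [-3.142, -0.001, 0.0]
contact_force: [-0.9, 0.4, -0.0]
finger_gap: 0.0862
finger_force: 0.0
t: 40.9
eef_pos: [0.4694, -0.3899, 0.2938]
orientation: [3.14, 0.001, 0.003]
contact_force: [0.9, -0.7, 0.7]
finger_gap: 0.0868
finger_force: 0.0
t: 41.4
eef_pos: [0.3979, -0.1756, 0.2905]
orientation: [3.141, -0.0, 0.0]
contact_force: [-0.3, 0.6, 0.1]
finger_gap: 0.0872
finger_force: 0.0
t: 41.9
eef_pos: [0.399, -0.1153, 0.2906]
orientation: [3.141, 0.0, -0.0]
contact_force: [-0.2, -0.9, 0.0]
finger_gap: 0.0868
finger_force: 0.0
[ 0.39896292 -0.11531706  0.29055406]
exp [320.5775547  156.47907684]
60 318.14678955078125 154.9677734375 41.97654724121094 [ 0.46028721 -0.11587573  0.123     ]
100 318.0366516113281 154.828369140625 41.61192321777344 [ 0.4604059  -0.11577947  0.123     ]
200 318.8052673339844 155.0263214111328 37.33693313598633 [ 0.46023771 -0.11645015  0.123     ]
200 318.57745361328125 154.6480712890625 41.029022216796875 [ 0.46055978 -0.1162508   0.123     ]
top exp rim/foot [489.94233667 305.02772692] [475.49101377 307.13500102]
(143, 296, 27, 20)
(465, 292, 41, 30)
side exp rim/foot [455.89275568 185.75115136] [448.12790745 220.50748816]
(244, 328, 26, 49)
(439, 180, 31, 48)
(518, 0, 122, 47)
```

```bash
python3 -m pendant '[[[-1,0.13,0.004,0,0,0,0],[-1,0.245,0.004,0.08,0,0,0],[-1,0.245,0.004,0.2,0,0,0],[-1,0.245,0.004,0.32,0,0,0],[-1,0.245,0.004,0.44,0,0,0]]]'
python3 -m pendant '[[[-1,0,0,0.1,0,0,0],[-1,0,0,0.2,0,0,0],[-1,0,0,0.3,0,0,0],[-1,0,0,0.38,0,0,0],[-1,0,0,0.428,0,0,0]]]'
python3 -m pendant '[[[1,0,0,0,0,0,0],[1,0,0,0,0,0,0],[1,0,0,0,0,0,0],[1,0,0,0,0,0,0],[1,0,0,0,0,0,0]]]'
python3 -m pendant '[[[1,0,0,-0.05,0,0,0],[1,0,0,-0.15,0,0,0],[1,0,0,-0.28,0,0,0],[1,0,0,-0.4,0,0,0],[1,0,0,-0.5,0,0,0]]]'
```

```text
t: 42.55
eef_pos: [0.4602, -0.1162, 0.179]
orientation: [-3.141, 0.001, 0.001]
contact_force: [0.3, -1.2, 0.1]
finger_gap: 0.0871
finger_force: 0.0
t: 43.05
eef_pos: [0.459, -0.1158, 0.0715]
orientation: [-3.14, 0.001, 0.004]
contact_force: [0.5, -0.2, -0.2]
finger_gap: 0.0874
finger_force: 0.0
t: 43.55
eef_pos: [0.4612, -0.1161, 0.0748]
orientation: [3.14, 0.001, 0.004]
contact_force: [-0.5, -2.1, 3.0]
finger_gap: 0.0683
finger_force: 30.0
t: 44.05
eef_pos: [0.4602, -0.1153, 0.201]
orientation: [3.141, 0.001, 0.002]
contact_force: [-0.1, -0.4, -2.2]
finger_gap: 0.0683
finger_force: 30.0
```

```bash
python3 -m pendant '[[[1,0.06,0.04,0,0,0,0],[1,0.17,0.1,0,0,0,0],[1,0.3,0.17,0,0,0,0],[1,0.42,0.24,0,0,0,0],[1,0.54,0.31,0,0,0,0]]]'
python3 -m pendant '[[[1,0.02,0.13,0,0,0,0],[1,0.02,0.27,0,0,0,0],[1,0.02,0.41,0,0,0,0],[1,0.02,0.55,0,0,0,0],[1,0.02,0.68,0,0,0,0]]]'
python3 -m pendant '[[[1,0,0.07,0,0,0,0],[1,0,0.1,0,0,0,0],[1,0,0.102,0.08,0,0,0],[1,0,0.102,0.18,0,0,0],[1,0,0.102,0.28,0,0,0]]]'
python3 -m pendant '[[[1,0,0,0.03,0,0,0],[1,0,0,0.05,0,0,0],[1,0,0,0.056,0,0,0],[1,0,0,0.056,0,0,0],[1,0,0,0.056,0,0,0]]]'
```

```text
t: 44.55
eef_pos: [0.5961, -0.1932, 0.199]
orientation: [-3.141, -0.001, 0.0]
contact_force: [-0.4, 1.4, -1.0]
finger_gap: 0.0682
finger_force: 30.0
t: 45.05
eef_pos: [0.5999, -0.3641, 0.1989]
orientation: [-3.141, -0.001, 0.001]
contact_force: [0.3, 0.5, -2.1]
finger_gap: 0.0686
finger_force: 30.0
t: 45.55
eef_pos: [0.6009, -0.387, 0.1285]
orientation: [-3.141, -0.003, -0.001]
contact_force: [0.9, -0.4, -2.7]
finger_gap: 0.0684
finger_force: 30.0
t: 46.05
eef_pos: [0.6011, -0.3889, 0.1162]
orientation: [3.14, 0.001, 0.003]
contact_force: [0.6, -0.8, -2.1]
finger_gap: 0.0683
finger_force: 30.0
```

```bash
python3 -m pendant '[[[1,0,0,0.006,0,0,0],[1,0,0,0.012,0,0,0],[1,0,0,0.018,0,0,0],[1,0,0,0.018,0,0,0],[1,0,0,0.018,0,0,0]]]'
```

```text
t: 46.55
eef_pos: [0.6007, -0.3888, 0.1118]
orientation: [3.141, 0.001, 0.002]
contact_force: [-2.3, 2.0, 5.9]
finger_gap: 0.0684
finger_force: 30.0
```

Contact at the expected height; I'll release, rise, back off and verify numerically.

```bash
python3 -m pendant '[[[-1,0,0,0,0,0,0],[-1,0,0,0,0,0,0],[-1,0,0,0,0,0,0],[-1,0,0,0,0,0,0],[-1,0,0,0,0,0,0]]]'
python3 -m pendant '[[[-1,0,0,-0.1,0,0,0],[-1,0,0,-0.25,0,0,0],[-1,0,0,-0.42,0,0,0],[-1,0,0,-0.6,0,0,0],[-1,0,0,-0.76,0,0,0]]]'
python3 -m pendant '[[[-1,-0.14,-0.1,0,0,0,0],[-1,-0.28,-0.1,0,0,0,0],[-1,-0.42,-0.1,0,0,0,0],[-1,-0.56,-0.1,0,0,0,0],[-1,-0.68,-0.1,0,0,0,0]]]'
python3 -m pendant '[[[-1,-0.1,0,0,0,0,0],[-1,-0.1,0,0,0,0,0],[-1,-0.1,0,0,0,0,0],[-1,-0.1,0,0,0,0,0],[-1,-0.1,0,0,0,0,0]]]'
python3 - <<'E'
from h import *
o=observe();C=cam("wrist",o);print(o["eef_pos"])
w=read_camera("wrist")[:,:,::-1];t=read_camera("top")[:,:,::-1];s=read_camera("side")[:,:,::-1]
T=cam("top");S=cam("side")
for n,im,K in("wrist",w,C),("top",t,T),("side",s,S):
  cv2.imwrite(f"pics/f_{n}.png",im)
  print(n,"exp glass",proj(K,[.469,-.389,.155]),proj(K,[.469,-.389,.046]),"beaker",proj(K,[.6,-.389,.16]),proj(K,[.6,-.389,.046]),"brush",proj(K,[.47,.329,.27]),proj(K,[.47,.329,.178]))
  hsv=cv2.cvtColor(im,cv2.COLOR_BGR2HSV);m=cv2.morphologyEx(cv2.inRange(hsv,(45,60,20),(90,255,255)),cv2.MORPH_OPEN,np.ones((3,3)))
  for k in cv2.findContours(m,0,2)[0]:
    if 100<cv2.contourArea(k)<9000: print(" green",cv2.boundingRect(k))
  m=cv2.inRange(hsv,(85,15,50),(130,110,200));m=cv2.morphologyEx(m,cv2.MORPH_OPEN,np.ones((3,3)))
  for k in cv2.findContours(m,0,2)[0]:
    if 150<cv2.contourArea(k)<12000: print(" grey",cv2.boundingRect(k))
E
```

```text
t: 47.05
eef_pos: [0.6003, -0.3884, 0.1098]
orientation: [-3.141, -0.001, 0.0]
contact_force: [-0.4, 0.6, -0.2]
finger_gap: 0.0866
finger_force: 0.0
t: 47.55
eef_pos: [0.6004, -0.3884, 0.3025]
orientation: [3.141, 0.001, 0.002]
contact_force: [1.6, 0.0, -0.4]
finger_gap: 0.087
finger_force: 0.0
t: 48.05
eef_pos: [0.4288, -0.3633, 0.3001]
orientation: [3.141, 0.001, -0.0]
contact_force: [0.4, -1.4, 0.5]
finger_gap: 0.0876
finger_force: 0.0
t: 48.55
eef_pos: [0.4061, -0.3635, 0.2999]
orientation: [-3.141, -0.002, -0.0]
contact_force: [-0.4, -0.3, -0.2]
finger_gap: 0.0874
finger_force: 0.0
[ 0.40609637 -0.36345489  0.2998529 ]
wrist exp glass [349.31014446 153.498343  ] [340.76405489 152.36720823] beaker [353.76202224 -31.74000037] [342.88503272  21.08435857] brush [-576.20803841  181.87882847] [-459.36204456  164.6968883 ]
 green (308, 113, 82, 84)
 grey (524, 447, 25, 33)
 grey (510, 414, 47, 8)
 grey (422, 413, 87, 57)
 grey (549, 298, 52, 49)
top exp glass [489.94233667 305.02772692] [476.18653378 307.03397126] beaker [488.06697835 245.75261289] [474.04299984 252.62512498] brush [146.72566633 303.0773279 ] [159.1250896  305.10596115]
 green (143, 296, 27, 20)
 green (465, 292, 41, 25)
side exp glass [455.89275568 185.75115136] [448.51192502 218.78818885] beaker [411.83605606 165.73598821] [406.7417727  199.79871812] brush [251.83556637 330.51846785] [256.0834397  364.43523075]
 green (244, 328, 26, 49)
 green (439, 180, 31, 48)
 green (521, 41, 37, 74)
 grey (616, 282, 24, 33)
```

```bash
python3 - <<'E'
from h import *
for a,b,r,n in(("t9","f_top",(200,300,420,540),"top"),("side0","f_side",(130,240,370,450),"side")):
  d=cv2.absdiff(cv2.imread(f"pics/{a}.png"),cv2.imread(f"pics/{b}.png")).max(2)[r[0]:r[1],r[2]:r[3]]
  m=cv2.morphologyEx(((d>25)*255).astype(np.uint8),cv2.MORPH_CLOSE,np.ones((7,7)))
  for k in cv2.findContours(m,0,2)[0]:
    if cv2.contourArea(k)>150:
      x,y,w,h=cv2.boundingRect(k);print(n,x+r[2],y+r[0],w,h)
E
```

```text
top 420 231 85 38
side 422 180 28 60
side 380 160 45 60
```

```bash
python3 -c "
from rig import *
print(job_done())"
```

```text
the job is handed in; nothing more can be done
None
```

I've handed the job in at about 49 s. The tray held only the glass and the steel beaker (no mug). Both were brushed on the mat, glass first, and now stand on the rack. The brush is back in its fork and the pepper mill and jars were not touched; the hand-in call returned no verdict.

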